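Reassemble a microscope lamp tube: spacer, then lens cell

TASK

The white lamp tube standing open on the bench has to be put back together. First drop the tall plain brass spacer ring upright into its bore so that it lies flat on the bottom, then set the lens cell (the flanged dark ring with the glass in it) upright on top of it, flange up, so that it sits level on the spacer with its lower part inside the bore.

Things in the scene. Friction and masses are not known exactly. Their poses are not given: they have to be found in the camera images.
- tube: White round lamp tube, fixed upright on the bench, open at the top: 82 mm outer diameter, 49 mm high, on a flat grey foot 112 mm across, 6 mm high. Bore 58 mm in diameter, 41 mm deep, its flat floor 8 mm above the bench; a bright flare widens the mouth to 74 mm over the top 5 mm. Its place varies. Origin: centre of its underside on the bench; z up along the bore.
- seat (a point): Centre of the bore's flat floor, on the tube's axis, 8 mm above the bench; z up.
- spacer: Tall plain brass ring, upright on the bench: 51 mm outer, 41 mm inner diameter, 28 mm high, 60 g. Origin: centre of underside; z up. Not the thin ring (8 mm high) nor the wide one (72 mm). Neighbours 10 cm or more away between centres, up to 46 mm high. Let go part-way in the bore it slides down; on the floor its top is 13 mm below the mouth. It must stay upright, origin end down.
- lens_cell: Dark steel ring with a domed glass lens, upright among the same pieces, 10 cm or more apart. 30 mm high, 90 g: lower 18 mm is 51 mm in diameter, upper 12 mm a flange of 60 mm to grip; the glass is lower than its top. Not the solid dark cap with a small knob. Origin: centre of underside; z up. On the spacer its underside is 36 mm above the bench, the flange 5 mm clear above the tube.

How it is judged (in metres and radians):
On the way:
1. the spacer lies flat on the floor of the bore, the lens cell not yet on it (z of spacer in the frame of seat between -0.004 and 0.004 m and horizontal distance between spacer and seat below 0.008 m and angle between spacer's own z axis and vertical below 0.15 rad and linear speed of spacer below 0.03 m/s and not (z of lens_cell in the frame of seat between 0.023 and 0.033 m and horizontal distance between lens_cell and seat below 0.008 m and angle between lens_cell's own z axis and vertical below 0.15 rad and linear speed of lens_cell below 0.03 m/s)), for 0.2 s.
At the end, for the whole second after the job is handed in: The spacer lies flat on the bore's floor (underside within 4 mm of it, within 8 mm of the bore's axis, tilted less than 0.15 rad) and the lens cell sits level on it, flange up (underside 23 to 33 mm above the bore's floor, within 8 mm of the axis, tilted less than 0.15 rad), both at rest and let go (z of spacer in the frame of seat between -0.004 and 0.004 m and horizontal distance between each of spacer, lens_cell and seat below 0.008 m and angle between each of spacer, lens_cell's own z axis and vertical below 0.15 rad and linear speed of each of spacer, lens_cell below 0.03 m/s and z of lens_cell in the frame of seat between 0.023 and 0.033 m); the robot touches nothing.
It also fails if it takes over 58 s, if anything falls off the work surface, if the arm or the gripper's body presses on something with over 40 N, if the wrist force passes 120 N, or if a joint passes its speed limit or range.

ROBOT

A 6-joint arm with a two-finger parallel gripper is mounted at the origin on the work surface. World frame = base frame: x ahead of the robot, y to its left, z up, the work surface at z = 0. Lengths are in mm, angles in rad, forces in N, time in s.
With the tool pointing down it reaches from about 425 to 925 mm from the base axis. Payload 12.5 kg.
Tool frame: the origin (TCP) lies at the very end of the fingers, on their centre line; the grasp point (between the pads) lies 19 mm behind it (robot.tcp_to_grasp is the distance from the TCP to the grasp point, in mm); z points along the fingers, y is the line along which they close (so a half turn about z gives the same grasp; the last joint's range is limited). The gripper opens to 85 mm and grips with 20 to 120 N. Pads are 22 mm wide; open, the fingers measure 114 mm over their backs; the gripper's body (76 mm by 85 mm) begins 54 mm behind the grasp point. The pads swing forward as they close: fully open they stand 13 mm farther back than shut.
Start: joints at [1.036, 0.491, 1.559, -0, 1.092, -0.106], TCP at [259.848, 568.44, 231.327] pointing down, gripper open.
Joint ranges: [-3.1, 3.1], [-0.84, 2.19], [0.05, 2.79], [-1.13, 4.28], [0.06, 2.93], [-2.69, 2.69]. Speed limits (rad/s): [2.22, 2.22, 2.79, 3.14, 3.14, 3.14].

INTERFACE

Orientations are given as a unit quaternion [w, x, y, z].
In Python, from rig import robot gives the robot as it stands. The module is installed in compiled form; this text tells all that it offers.
- The arm moves only by the shell command python3 -m crank 'ROWS' [OPENING] [FORCE]. ROWS is text: rows parted by semicolons, each of 6 numbers parted by spaces: the shift along the tool's x, y, z in mm, then the turn, a rotation vector about the tool's x, y, z in rad. In form: tx ty tz rx ry rz; .... A call has 1 to 10 rows; each row shifts and turns the commanded pose from where the row before left it, along the tool's axes as they then stand; what a row does not reach is not made up. A row lasts 1/8 s, in which the tool goes at most 62.5 mm and 10.7 degrees, less where a joint would pass 70% of its speed; a pose out of reach is approached as far as the arm can. A call with a gripper value outside its range is refused whole. OPENING is the finger opening in mm, from 0 to 85.4, set as the call begins (- or left out, the last holds). The fingers move at their own pace and stop on an object; FORCE is the grip in N (left out, the last holds). Time passes only in rows, so rows that do not move let the fingers close. It gives the time, the measured TCP pose, the force, the opening and the grip force at its end, in the units of the state.
- robot.get_obs(): the state, without advancing time (a new reading comes with each control period).
- robot.capture(name): name is "scene" or "top"; returns the picture (480x640x3 uint8, red, green, blue); there is no depth.
- robot.get_calibration(name): a dict with "fov_y" (degrees; the focal length in pixels is half the picture's height over the tangent of half this angle, whatever the lens; pixels are square), "cx", "cy" (the principal point, pixels), "k1" (the pictures are not rectified: a ray, as slopes to the right and down, at radius r is drawn at 1 + k1 r^2 times it, then the intrinsics apply), "position" and "attitude" of the camera in the world. Camera axes: x right, y down, z forward; pixel columns grow to the right and rows downward; lengths in mm; the calibration is good to about 2 mm. A picture is of the moment at which its call begins. get_calibration takes no time and is no camera call.
- robot.finish_job(): hands the job in; it is judged then, once.
The state is a dict: "clock": time; "q": joint angles; "joint_vel": joint speeds; "tau": joint torques, N m; "eef_pos": TCP position; "tool_rot": TCP orientation; "contact_force": force on the tool from outside, world axes, zero at the start; "moment": the same for the moment, N m; "opening": finger opening in mm; "grip_force": force on a finger pad.
Only numpy, scipy, OpenCV 4.12 (cv2) and the standard library are available. Lean on these libraries where they do the work, as an engineer would, in place of code of your own. Each camera call takes 0.05 s, during which the arm holds its last target. There are 200 camera calls.

## Working session

There is one attempt and no reset: what is moved stays moved. The work goes in short steps, Python scripts to look and compute and a shell command to move; the robot and the scene stay as the last step left them, time stands still between calls to the robot, and variables do not carry over. Pictures are saved under pics/ and viewed, at most 13 in all, crops included, and the job is handed in when it is done.

```bash
mkdir -p pics
python3 - <<'E'
from rig import robot
import cv2
for n in("scene","top"):
    im=robot.capture(n); cv2.imwrite(f"pics/{n}0.png",im[:,:,::-1]); print(robot.get_calibration(n))
o=robot.get_obs();print({k:o[k] for k in("clock","eef_pos","tool_rot","opening","contact_force")})
E
```

```text
{'fov_y': 51.005572460207, 'cx': 322.19948258583975, 'cy': 235.20963339398713, 'k1': -0.008775118031125, 'position': array([1026.6659331 ,  -63.95474709,  796.34869869]), 'attitude': array([-0.23354864,  0.75079275,  0.59017352, -0.18292211])}
{'fov_y': 45.91706758323602, 'cx': 307.13266260679336, 'cy': 249.58102794357208, 'k1': -0.14040464458077884, 'position': array([409.48560986,  54.46369615, 992.30218303]), 'attitude': array([-0.0536695 ,  0.71351021, -0.69799832,  0.02865493])}
{'clock': 0.1, 'eef_pos': array([259.72842497, 568.25209064, 230.78675804]), 'tool_rot': array([-1.72675631e-04,  2.12770191e-01,  9.77102140e-01, -4.72753717e-04]), 'opening': 85.0148534210464, 'contact_force': array([-0.81511129,  0.59085713, -0.66597792])}
```

View pics/top0.png

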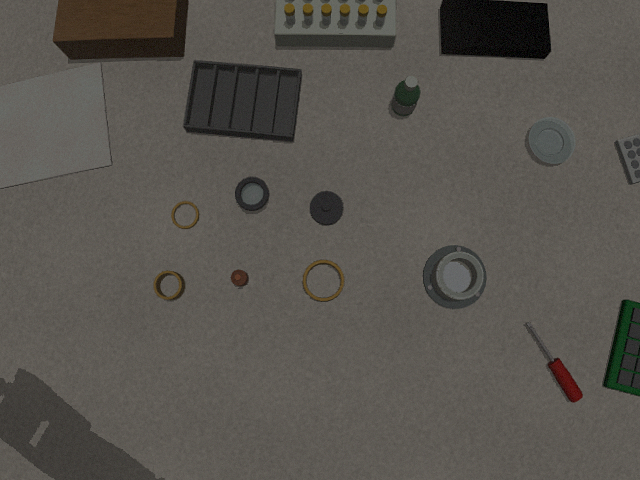

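View pics/scene0.png

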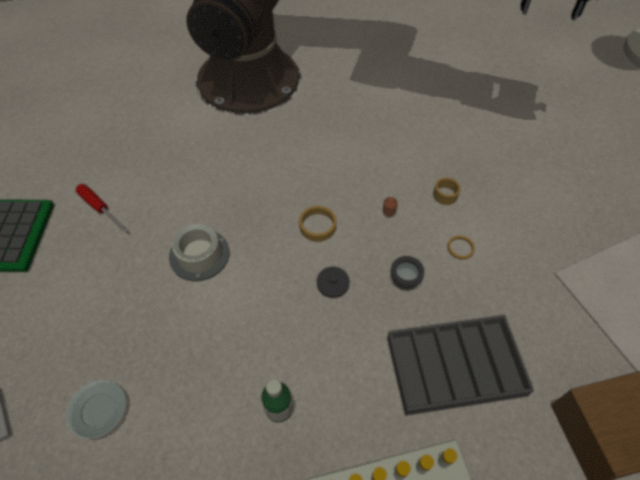

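Top view: spacer about (169,285), lens cell about (252,194), tube about (459,276). In the scene view the same pieces are at (447,190), (407,272) and (199,250). The decoys are the thin ring (185,215), wide ring (323,280) and cap (326,208).

```bash
cat > h.py <<'E'
import numpy as np, cv2
from scipy.spatial.transform import Rotation as R
from scipy.optimize import least_squares
from rig import robot
def cast(n,px,z):
    c=robot.get_calibration(n); f=240/np.tan(np.radians(c["fov_y"]/2))
    K=np.array([[f,0,c["cx"]],[0,f,c["cy"]],[0,0,1]])
    p=cv2.undistortPoints(np.float64(px).reshape(-1,1,2),K,np.array([c["k1"],0,0,0.])).reshape(-1,2)
    w,x,y,zz=c["attitude"]
    d=R.from_quat([x,y,zz,w]).apply(np.c_[p,np.ones(len(p))]); o=c["position"]
    return o[:2]+d[:,:2]*((z-o[2])/d[:,2])[:,None], o
def circ(n,mask,z,r=None):
    cs,_=cv2.findContours(mask,cv2.RETR_EXTERNAL,cv2.CHAIN_APPROX_NONE)
    ct=max(cs,key=cv2.contourArea).reshape(-1,2).astype(float)
    P,o=cast(n,ct,z); c=P.mean(0); u=(c-o[:2])/np.linalg.norm(c-o[:2])
    P=P[(P-c)@u>-2]      # far half: the top edge itself
    s=least_squares(lambda v:np.hypot(*(P-v[:2]).T)-v[2],[*c,30],loss="soft_l1").x
    return s.round(1),len(P)
def masks(n,im,p,kind,w=40):
    m=np.zeros(im.shape[:2],np.uint8); h=cv2.cvtColor(im,cv2.COLOR_RGB2HSV)
    b={"brass":(h[...,1]>95),"dark":(h[...,2]<80),"white":h[...,2]>np.percentile(h[p[1]-w:p[1]+w,p[0]-w:p[0]+w,2],50)+25}[kind]
    y0,x0=p[1]-w,p[0]-w; m[y0:y0+2*w,x0:x0+2*w]=b[y0:y0+2*w,x0:x0+2*w]*255
    return m
E
python3 - <<'E'
from h import *
A={"top":{"spacer":(169,285,24),"lens":(252,194,26),"tube":(459,276,42)},"scene":{"spacer":(447,190,22),"lens":(407,272,26),"tube":(199,250,40)}}
rows=[]
for n in A:
    im=cv2.imread(f"pics/{n}0.png")[:,:,::-1].copy(); t=[]
    for k,(x,y,w) in A[n].items():
        kind,z={"spacer":("brass",28),"lens":("dark",30),"tube":("white",49)}[k]
        m=masks(n,im,(x,y),kind,w); print(n,k,*circ(n,m,z))
        v=im.copy(); cs,_=cv2.findContours(m,0,1); s=cv2.resize(im[y-w:y+w,x-w:x+w],(260,260),interpolation=0)
        mm=cv2.resize(m[y-w:y+w,x-w:x+w],(260,260),interpolation=0); s[cv2.Canny(mm,50,100)>0]=(255,0,0); t.append(s)
    rows.append(np.hstack(t))
cv2.imwrite("pics/m.png",np.vstack(rows)[:,:,::-1])
E
```

```text
top spacer [456.  330.9  24.2] 46
top lens [619.5 189.7  29.5] 56Traceback (most recent call last):
  File "<stdin>", line 8, in <module>
  File "h.py", line 14, in circ
    ct=max(cs,key=cv2.contourArea).reshape(-1,2).astype(float)
       ~~~^^^^^^^^^^^^^^^^^^^^^^^^
ValueError: max() iterable argument is empty
```

```bash
cat > m.py <<'E'
from h import *
A={"top":{"spacer":(169,285,24),"lens":(252,194,26),"tube":(459,276,42)},"scene":{"spacer":(447,190,22),"lens":(407,272,26),"tube":(199,250,40)}}
rows=[]
for n in A:
    im=cv2.imread(f"pics/{n}0.png")[:,:,::-1].copy(); t=[]
    if n=="top": print(im[276,415:500,:].max(1))
    else: print(im[250,160:240,:].max(1))
    for k,(x,y,w) in A[n].items():
        kind,z={"spacer":("brass",28),"lens":("dark",30),"tube":("white",49)}[k]
        m=masks(n,im,(x,y),kind,w)
        try: print(n,k,*circ(n,m,z))
        except Exception as e: print(n,k,e)
        s=cv2.resize(im[y-w:y+w,x-w:x+w],(260,260),interpolation=0)
        mm=cv2.resize(m[y-w:y+w,x-w:x+w],(260,260),interpolation=0); s[cv2.Canny(mm,50,100)>0]=(255,0,0); t.append(s)
    rows.append(np.hstack(t))
cv2.imwrite("pics/m.png",np.vstack(rows)[:,:,::-1])
E
python3 m.py
```

```text
[ 96  98  96  98 100  97  96  81  45  62  66  56  61  63  58  44  52  48
  49  48  49  82 103  92  90  93  89  91 102 106 104 107 103 106 106 104
 106 108 104 106 101 103 104 103 101 105 104 107 106 105 105 107 107 109
  98  83  65  43  38  52  48  44  75  86  85  86  85  95  75  59  56  77
 100  98 102  94  94  94  95  95  99  92  92  90  93]
top spacer [456.  330.9  24.2] 46
top lens [619.5 189.7  29.5] 56
top tube max() iterable argument is empty
[122 119 122 122 121 122 121 121 119 109  92  83  96 112 121 115 107 106
 104  98  86  73  69  78 101 124 135 136 136 137 138 138 137 138 140 138
 139 137 138 137 140 139 137 135 136 132 125 117 114 111 111 106 105 103
  96  82  73  68  65  64  63  62  65  69  71  74  73  67  75  91 110 121
 120 124 122 121 121 123 126 124]
scene spacer [459.  330.9  23.9] 39
scene lens [622.  189.8  28.2] 50
scene tube max() iterable argument is empty
```

View pics/m.png

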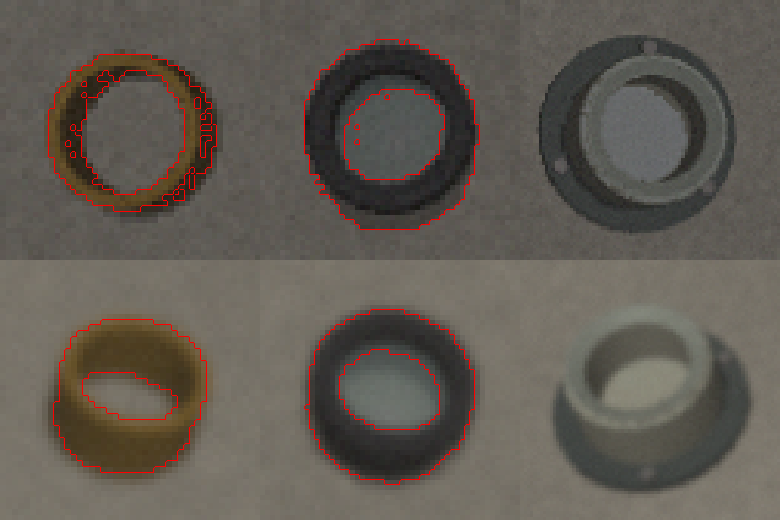

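Crops: the spacer and lens cell outlines are clean, the two views agree to 3 mm and the radii are right. For the tube I'll use the dark foot (z=6) and the bright body (z=49).

```bash
cat > t.py <<'E'
from h import *
rows=[]
for n,(x,y,w),td,tb in (("top",(459,276,42),72,72),("scene",(199,250,40),100,129)):
    im=cv2.imread(f"pics/{n}0.png")[:,:,::-1].copy(); g=cv2.GaussianBlur(im.max(2),(3,3),0)
    hsv=cv2.cvtColor(im,cv2.COLOR_RGB2HSV)
    foot=np.zeros_like(g); sl=np.s_[y-w:y+w,x-w:x+w]
    foot[sl]=((g<td)[sl])*255
    cs,_=cv2.findContours(foot,0,1); hull=cv2.convexHull(np.vstack([c for c in cs if cv2.contourArea(c)>60]))
    hp=hull.reshape(-1,2).astype(float); F=cv2.fillPoly(np.zeros_like(g),[hull],255)
    # foot circle: points on the hull, robust, known radius 56 at z=6
    P,o=cast(n,cv2.findContours(F,0,cv2.CHAIN_APPROX_NONE)[0][0].reshape(-1,2),6)
    s=least_squares(lambda v:np.hypot(*(P-v[:2]).T)-v[2],[*P.mean(0),56],loss="soft_l1").x; print(n,"foot",s.round(1))
    T=np.zeros_like(g); T[sl]=((g>tb)[sl])*255
    if n=="top": T&=cv2.erode(F,np.ones((5,5)))
    k,l,st,_=cv2.connectedComponentsWithStats(T,connectivity=4); i=1+np.argmax(st[1:,4]); T=((l==i)*255).astype(np.uint8)
    T=cv2.morphologyEx(T,cv2.MORPH_CLOSE,np.ones((3,3)))
    print(n,"tube",*circ(n,T,49))
    t=[]
    for m in(F,T):
        s=cv2.resize(im[sl],(300,300),interpolation=0);s[cv2.Canny(cv2.resize(m[sl],(300,300),interpolation=0),50,100)>0]=(255,0,0);t.append(s)
    rows.append(np.hstack(t))
cv2.imwrite("pics/t.png",np.vstack(rows)[:,:,::-1])
from h import *
o=robot.get_obs(); w,x,y,z=o["tool_rot"]; print(R.from_quat([x,y,z,w]).as_matrix().round(3))
E
python3 t.py
```

```text
top foot [ 482.  -167.    55.3]
top tube [ 481.3 -164.8   41.5] 76
scene foot [ 487.5 -167.2   56.1]
scene tube [ 510.3 -162.1   22.4] 28
[[-0.909  0.416 -0.001]
 [ 0.416  0.909 -0.001]
 [ 0.    -0.001 -1.   ]]
```

View pics/t.png

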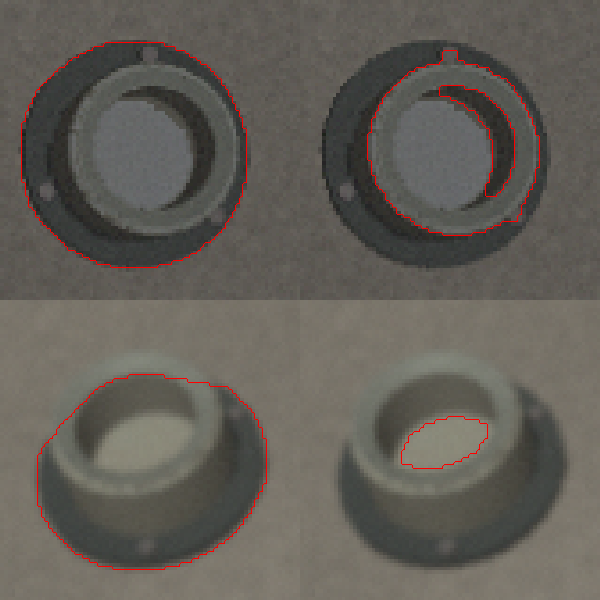

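Tube: the top-view foot and rim agree at (482,-166) with radii 55.3 and 41.5. The scene foot gives (487,-167), whose hull is biased by the rim. I'll use about (483.5,-166.5). Now I move over the spacer at (457.5,331).

```bash
python3 -m crank '-34.8 -16.7 15 0 0 0;-34.8 -16.7 15 0 0 0;-34.8 -16.7 15 0 0 0;-34.8 -16.7 15 0 0 0;-34.8 -16.7 15 0 0 0;-34.8 -16.7 15 0 0 0;-34.8 -16.7 15 0 0 0;-34.8 -16.7 15 0 0 0;0 0 0 0 0 0;0 0 0 0 0 0' 85 40
cat > d.py <<'E'
import sys
from h import *
o=robot.get_obs(); w,x,y,z=o["tool_rot"]; r=R.from_quat([x,y,z,w])
t=np.array([float(a) for a in sys.argv[1:4]])
print("tool shift",r.inv().apply(t-o["eef_pos"]).round(1),"clock",o["clock"],"z",r.as_matrix()[:,2].round(3),"F",o["contact_force"].round(1))
E
python3 d.py 457.5 331 11
```

```text
clock: 1.35
eef_pos: [457.3, 331.5, 111.4]
tool_rot: [-0.0, 0.213, 0.977, 0.0]
contact_force: [-0.0, -0.9, 0.5]
opening: 84.8
grip_force: 0.0
tool shift [ -0.4  -0.3 100.4] clock 1.35 z [-0.  0. -1.] F [-0.  -0.9  0.5]
```

```bash
python3 -m crank '0 0 25 0 0 0;0 0 25 0 0 0;0 0 25 0 0 0;0 0 15 0 0 0;0 0 10 0 0 0;0 0 0 0 0 0' && python3 -m crank '0 0 0 0 0 0;0 0 0 0 0 0;0 0 0 0 0 0;0 0 0 0 0 0;0 0 0 0 0 0;0 0 0 0 0 0' 40 40
python3 - <<'E'
from h import *
a=robot.capture("scene"); cv2.imwrite("pics/g.png",cv2.resize(a[110:270,340:540],(800,640))[:600,:,::-1])
E
```

```text
clock: 2.1
eef_pos: [457.3, 331.4, 11.2]
tool_rot: [-0.0, 0.213, 0.977, -0.0]
contact_force: [0.7, 0.2, 0.1]
opening: 84.8
grip_force: 0.0
clock: 2.85
eef_pos: [457.8, 331.3, 12.5]
tool_rot: [0.001, 0.213, 0.977, 0.0]
contact_force: [-2.2, -0.9, 9.3]
opening: 49.9
grip_force: 39.9
```

View pics/g.png

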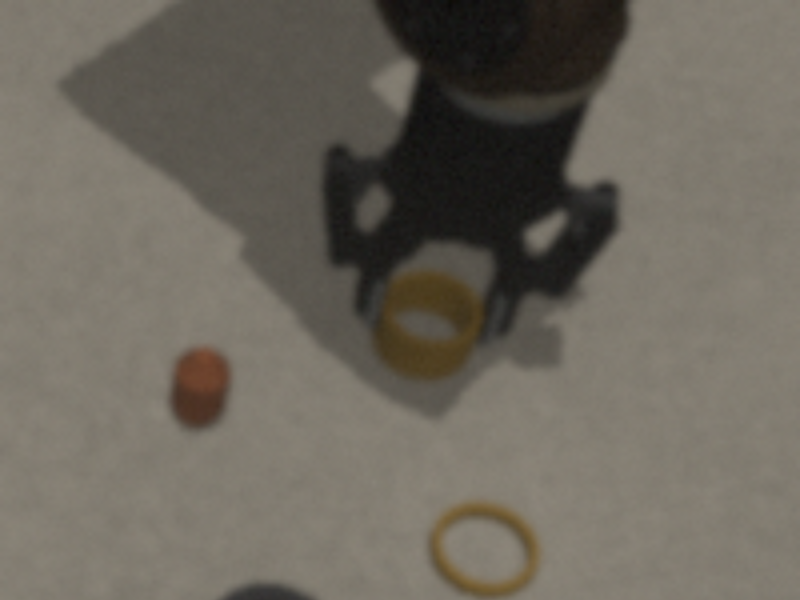

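The crop shows the spacer, at about (430,325), upright between both pads. Now lift it and carry it to the tube.

```bash
python3 -m crank '0 0 -10 0 0 0;0 0 -20 0 0 0;0 0 -25 0 0 0;0 0 -25 0 0 0;0 0 -15 0 0 0;0 0 0 0 0 0' - 50 && python3 -m crank '-10 -20 0 0 0 0;-20 -38 0 0 0 0;-20 -38 0 0 0 0;-20 -38 0 0 0 0;-20 -38 0 0 0 0;-20 -38 0 0 0 0;-20 -38 0 0 0 0' && python3 -m crank '-20 -38 0 0 0 0;-20 -38 0 0 0 0;-20 -38 0 0 0 0;-20 -38 0 0 0 0;-20 -38 0 0 0 0;-10 -20 0 0 0 0;-10 -20 0 0 0 0;0 0 0 0 0 0;0 0 0 0 0 0'; python3 d.py 483.5 -166.5 60
python3 - <<'E'
from h import *
a=robot.capture("scene"); b=robot.capture("top")
cv2.imwrite("pics/s2.png",a[:,:,::-1]);cv2.imwrite("pics/t2.png",b[:,:,::-1])
c=cv2.resize(a[150:310,110:310],(500,400)); d=cv2.resize(b[200:360,360:480+0],(300,400)); cv2.imwrite("pics/c2.png",np.hstack([c,d])[:,:,::-1])
E
```

```text
clock: 3.65
eef_pos: [457.8, 331.4, 107.3]
tool_rot: [0.001, 0.213, 0.977, 0.001]
contact_force: [-0.7, -0.4, -1.3]
opening: 49.4
grip_force: 51.8
clock: 4.53
eef_pos: [471.7, 49.4, 105.5]
tool_rot: [-0.001, 0.213, 0.977, -0.0]
contact_force: [0.8, 0.1, -0.8]
opening: 49.1
grip_force: 51.8
clock: 5.65
eef_pos: [485.7, -207.0, 106.0]
tool_rot: [-0.0, 0.213, 0.977, 0.0]
contact_force: [-0.2, 0.4, -1.0]
opening: 49.7
grip_force: 51.8
tool shift [18.8 36.  46. ] clock 5.65 z [-0.001  0.001 -1.   ] F [-0.2  0.4 -1. ]
```

View pics/c2.png

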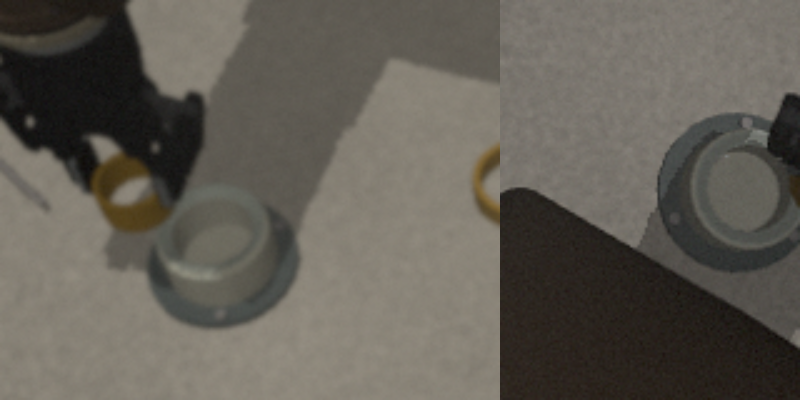

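Scene crop: the spacer is held upright at about (130,195), beside the tube mouth at (215,235); I overshot by one row. I'll go back over the tube and check the held ring's near lower edge by ray.

```bash
python3 -m crank '9.4 18 0 0 0 0;9.4 18 0 0 0 0;0 0 5 0 0 0;0 0 0 0 0 0;0 0 0 0 0 0'
cat > ring.py <<'E'
import sys
from h import *
kind,rad,dz,x0,x1,y0,y1=sys.argv[1],*map(float,sys.argv[2:4]),*map(int,sys.argv[4:8])
a=robot.capture("scene"); o=robot.get_obs(); zb=o["eef_pos"][2]-dz
h=cv2.cvtColor(a,cv2.COLOR_RGB2HSV); m=np.zeros(a.shape[:2],np.uint8)
b=h[...,1]>100 if kind=="brass" else h[...,2]<80
m[y0:y1,x0:x1]=b[y0:y1,x0:x1]*255
ct=max(cv2.findContours(m,0,cv2.CHAIN_APPROX_NONE)[0],key=cv2.contourArea).reshape(-1,2)
print("box",cv2.boundingRect(ct))
P,c=cast("scene",ct,zb); e=o["eef_pos"][:2]; u=(c[:2]-e)/np.linalg.norm(c[:2]-e)
Q=P[(P-e)@u>10]   # near arc of the lower edge
s=least_squares(lambda v:np.hypot(*(Q-v).T)-rad,e,loss="soft_l1")
print("ring",s.x.round(1),"tcp",e.round(1),"n",len(Q),"rms",np.sqrt(np.mean(s.fun**2)).round(2))
v=a.copy(); v[ct[:,1],ct[:,0]]=(255,0,0); cv2.imwrite("pics/r.png",cv2.resize(v[y0-20:y1+60,x0-30:x1+30],None,fx=4,fy=4,interpolation=0)[:600,:800,::-1])
E
python3 ring.py brass 25.3 12.3 120 260 160 290; python3 d.py 483.5 -166.5 60
```

```text
clock: 6.38
eef_pos: [484.1, -167.1, 101.2]
tool_rot: [0.0, 0.213, 0.977, 0.0]
contact_force: [-0.1, 0.1, 0.1]
opening: 49.6
grip_force: 51.8
box (170, 207, 32, 32)
ring [ 481.1 -167.7] tcp [ 484.1 -167.2] n 25 rms 1.04
tool shift [ 0.8  0.4 41.3] clock 6.425 z [ 0.  0. -1.] F [ 0.  -0.2 -0.7]
```

View pics/r.png

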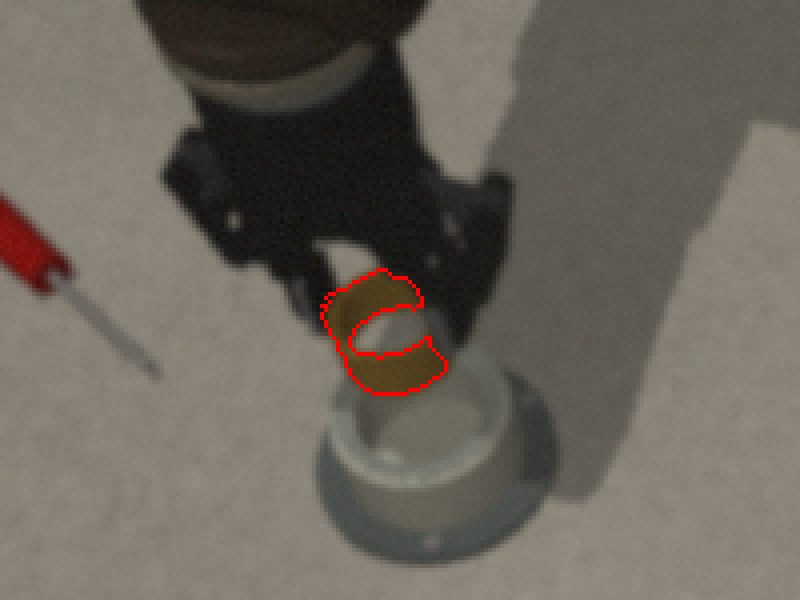

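The picture shows the ring upright over the mouth (x about 387) and centred to within 2 mm. Descend, gently at the end, watching force.

```bash
python3 -m crank '0 0 15 0 0 0;0 0 14 0 0 0;0 0 8 0 0 0;0 0 4 0 0 0;0 0 3 0 0 0;0 0 2 0 0 0;0 0 2 0 0 0;0 0 2 0 0 0;0 0 0 0 0 0'
```

```text
clock: 7.55
eef_pos: [484.0, -166.9, 51.2]
tool_rot: [-0.0, 0.213, 0.977, 0.0]
contact_force: [0.4, -0.2, 0.2]
opening: 49.5
grip_force: 51.8
```

No contact so far and the ring is 10 mm in. Go 2 mm further, then release.

```bash
python3 -m crank '0 0 1 0 0 0;0 0 1 0 0 0;0 0 0 0 0 0' && python3 -m crank '0 0 0 0 0 0;0 0 0 0 0 0;0 0 0 0 0 0;0 0 0 0 0 0' 70 && python3 -m crank '0 0 -15 0 0 0;0 0 -25 0 0 0;0 0 -25 0 0 0;0 0 -25 0 0 0;20 38 0 0 0 0;20 38 0 0 0 0;20 38 0 0 0 0;20 38 0 0 0 0;0 0 0 0 0 0' 85
python3 - <<'E'
from h import *
a=robot.capture("scene"); b=robot.capture("top")
cv2.imwrite("pics/s3.png",a[:,:,::-1]);cv2.imwrite("pics/t3.png",b[:,:,::-1])
cv2.imwrite("pics/c3.png",np.hstack([cv2.resize(a[200:300,150:250],(400,400)),cv2.resize(b[226:326,410:510],(400,400))])[:,:,::-1])
E
python3 d.py 620.7 189.8 14
```

```text
clock: 7.92
eef_pos: [484.0, -166.9, 49.2]
tool_rot: [-0.0, 0.213, 0.977, 0.0]
contact_force: [0.3, 0.7, -0.9]
opening: 49.1
grip_force: 51.8
clock: 8.43
eef_pos: [484.0, -166.9, 49.3]
tool_rot: [0.0, 0.213, 0.977, 0.0]
contact_force: [0.8, -0.4, 0.2]
opening: 69.7
grip_force: 0.0
clock: 9.55
eef_pos: [474.1, 6.7, 140.3]
tool_rot: [0.0, 0.211, 0.977, 0.0]
contact_force: [0.7, 0.2, 0.6]
opening: 84.8
grip_force: 0.0
tool shift [-56.  229.  126.2] clock 9.65 z [ 0.001 -0.    -1.   ] F [ 1.8 -1.1  0.8]
```

View pics/c3.png

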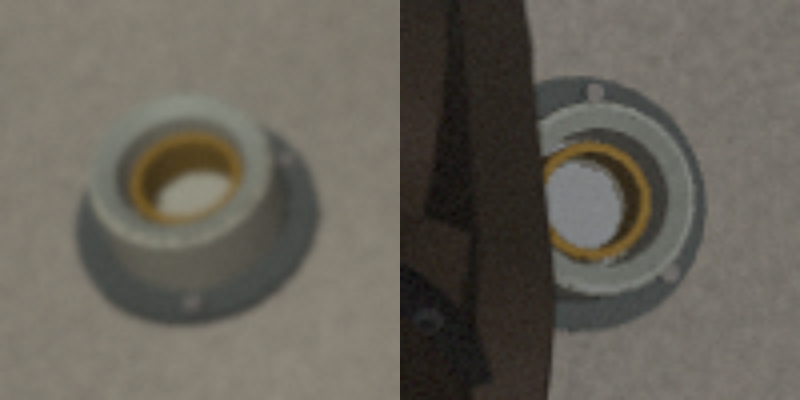

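The spacer sits level in the bore in both views: brass rim at (187,175) scene, (600,200) top. Now the lens cell.

```bash
python3 -m crank '-8 32 0 0 0 0;-8 33 0 0 0 0;-8 33 0 0 0 0;-8 33 0 0 0 0;-8 33 0 0 0 0;-8 33 0 0 0 0;-8 32 0 0 0 0;0 0 0 0 0 0;0 0 0 0 0 0' && python3 d.py 620.7 189.8 14.5
```

```text
clock: 10.78
eef_pos: [620.4, 188.3, 139.2]
tool_rot: [-0.0, 0.213, 0.977, -0.0]
contact_force: [-0.1, -0.4, -0.0]
opening: 84.9
grip_force: 0.0
tool shift [  0.3   1.6 124.7] clock 10.775 z [-0.001 -0.    -1.   ] F [-0.1 -0.4 -0. ]
```

```bash
python3 -m crank '0 1.5 25 0 0 0;0 0 30 0 0 0;0 0 30 0 0 0;0 0 20 0 0 0;0 0 12 0 0 0;0 0 8 0 0 0;0 0 0 0 0 0' && python3 -m crank '0 0 0 0 0 0;0 0 0 0 0 0;0 0 0 0 0 0;0 0 0 0 0 0;0 0 0 0 0 0' 50 50 && python3 -m crank '0 0 -5 0 0 0;0 0 -15 0 0 0;0 0 -25 0 0 0;0 0 -25 0 0 0;0 0 -20 0 0 0;0 0 0 0 0 0;0 0 0 0 0 0'
python3 - <<'E'
from h import *
a=robot.capture("scene"); cv2.imwrite("pics/s4.png",cv2.resize(a[150:310,310:510],(750,600))[:,:,::-1])
E
python3 d.py 483.5 -166.5 105
```

```text
clock: 11.65
eef_pos: [621.2, 190.9, 14.3]
tool_rot: [-0.0, 0.213, 0.977, 0.0]
contact_force: [0.3, 0.5, 0.5]
opening: 85.1
grip_force: 0.0
clock: 12.28
eef_pos: [621.5, 191.1, 15.8]
tool_rot: [0.001, 0.213, 0.977, 0.0]
contact_force: [-2.5, 0.5, 9.7]
opening: 58.1
grip_force: 51.4
clock: 13.15
eef_pos: [620.9, 190.9, 104.0]
tool_rot: [-0.0, 0.213, 0.977, -0.0]
contact_force: [1.0, -0.3, -1.5]
opening: 57.9
grip_force: 53.5
tool shift [ -23.7 -382.1   -1.2] clock 13.2 z [-0.001 -0.    -1.   ] F [ 0.8  0.3 -0.5]
```

View pics/s4.png

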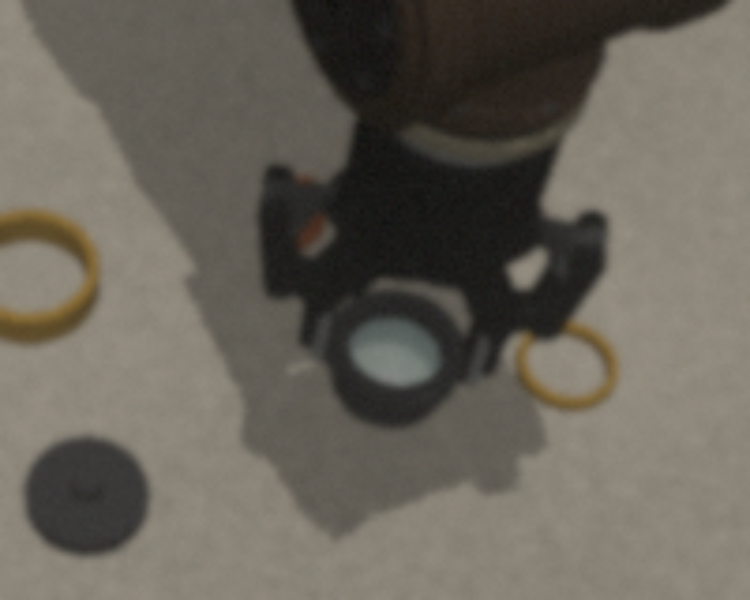

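The lens cell is held level, flange up, at about (395,355). Carry it to the tube.

```bash
python3 -m crank '-1.2 -20 0 0 0 0;-2.4 -40 0 0 0 0;-2.4 -40 0 0 0 0;-2.4 -40 0 0 0 0;-2.4 -40 0 0 0 0;-2.4 -40 0 0 0 0;-2.4 -40 0 0 0 0;-2.4 -40 0 0 0 0;-2.4 -40 0 0 0 0;-2.4 -30 0 0 0 0' && python3 -m crank '-0.9 -12 0 0 0 0;0 0 0 0 0 0;0 0 0 0 0 0'; python3 d.py 483.5 -166.5 51.7
python3 - <<'E'
from h import *
a=robot.capture("scene"); cv2.imwrite("pics/s5.png",cv2.resize(a[160:320,100:300],(750,600))[:,:,::-1])
E
```

```text
clock: 14.45
eef_pos: [486.5, -156.8, 103.9]
tool_rot: [-0.0, 0.213, 0.977, 0.0]
contact_force: [0.8, 0.0, -0.1]
opening: 57.7
grip_force: 53.6
clock: 14.82
eef_pos: [484.0, -165.6, 104.2]
tool_rot: [-0.0, 0.212, 0.977, 0.0]
contact_force: [0.4, -0.5, 0.5]
opening: 58.2
grip_force: 53.6
tool shift [ 0.1 -1.  52.5] clock 14.825 z [-0.  0. -1.] F [ 0.4 -0.5  0.5]
```

View pics/s5.png

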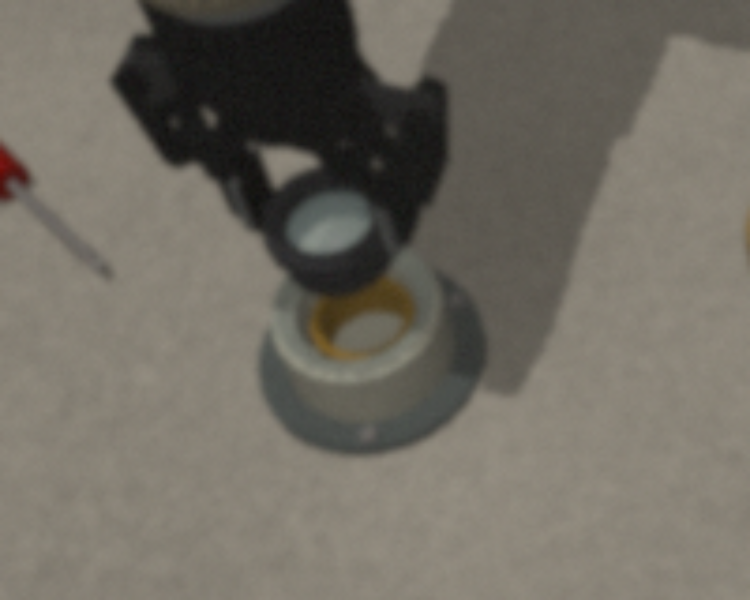

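The lens cell, at (330,235), hangs level above the mouth at (360,320). Descend, slowly near contact.

```bash
python3 -m crank '0 -1 12 0 0 0;0 0 14 0 0 0;0 0 10 0 0 0;0 0 5 0 0 0;0 0 3 0 0 0;0 0 2 0 0 0;0 0 2 0 0 0;0 0 1.5 0 0 0;0 0 0 0 0 0'
```

```text
clock: 16.0
eef_pos: [483.5, -167.2, 54.8]
tool_rot: [0.0, 0.213, 0.977, 0.0]
contact_force: [0.1, 0.1, -1.2]
opening: 58.0
grip_force: 53.6
```

```bash
python3 -m crank '0 0 1 0 0 0;0 0 1 0 0 0;0 0 0.5 0 0 0;0 0 0 0 0 0'
```

```text
clock: 16.5
eef_pos: [483.5, -167.2, 52.2]
tool_rot: [-0.0, 0.213, 0.977, 0.0]
contact_force: [0.0, -0.1, -0.7]
opening: 58.2
grip_force: 53.6
```

No jamming and about at seat height. Release, rise and look.

```bash
python3 -m crank '0 0 0.5 0 0 0;0 0 0 0 0 0' && python3 -m crank '0 0 0 0 0 0;0 0 0 0 0 0;0 0 0 0 0 0;0 0 0 0 0 0;0 0 0 0 0 0' 85 && python3 -m crank '0 0 -10 0 0 0;0 0 -25 0 0 0;0 0 -25 0 0 0;0 0 -25 0 0 0;20 38 0 0 0 0;20 38 0 0 0 0;20 38 0 0 0 0;20 38 0 0 0 0;20 38 0 0 0 0;0 0 0 0 0 0'
python3 - <<'E'
from h import *
a=robot.capture("scene"); b=robot.capture("top")
for n,im,p,w in(("scene",a,(199,242),26),("top",b,(462,276),24)):
    h=cv2.cvtColor(im,cv2.COLOR_RGB2HSV)
cv2.imwrite("pics/c6.png",np.hstack([cv2.resize(a[200:300,150:250],(400,400)),cv2.resize(b[226:326,410:510],(400,400))])[:,:,::-1])
E
```

```text
clock: 16.75
eef_pos: [483.5, -167.3, 51.9]
tool_rot: [0.0, 0.213, 0.977, 0.0]
contact_force: [-0.0, 0.2, 2.0]
opening: 57.6
grip_force: 53.8
clock: 17.38
eef_pos: [483.5, -167.3, 51.8]
tool_rot: [0.0, 0.213, 0.977, 0.0]
contact_force: [-0.3, -0.4, 0.5]
opening: 84.9
grip_force: 0.0
clock: 18.62
eef_pos: [471.2, 49.2, 137.5]
tool_rot: [0.0, 0.211, 0.977, 0.0]
contact_force: [-0.6, -1.0, 0.5]
opening: 84.8
grip_force: 0.0
```

View pics/c6.png

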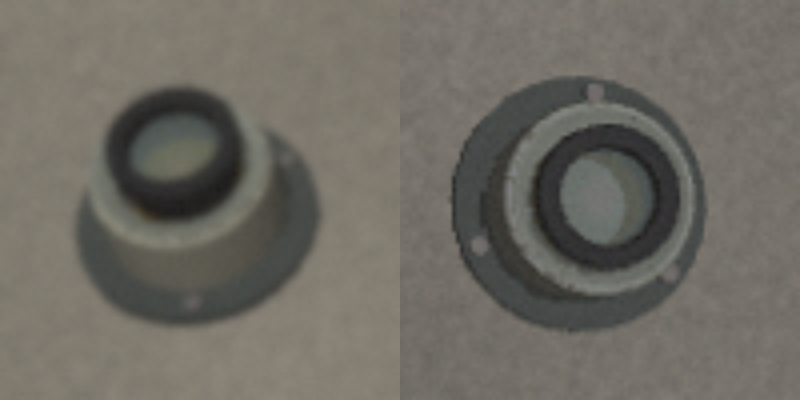

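The flange sits level and centred on the tube in both views, at (175,150) and (608,195). Light contact came at the expected height.

```bash
python3 -c "
from rig import robot
print(robot.finish_job())"
```

```text
the job is handed in; nothing more can be done
None
```

The spacer lies flat on the bore floor and the lens cell sits level on it, flange up, as seen in both camera views; the job was handed in at about 19 s, and the hand-in returned no verdict.

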